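# Tip a standing soap bar flat and push it home into the corner stop

## Robot

A 7-joint arm with a two-finger parallel gripper is mounted at the origin on a cart in front of the work surface, level with it; the furniture and walls round the work are solid. World frame = base frame: x ahead of the robot, y to its left, z up, the work surface at z = 0. Lengths are in m, angles in degrees, forces in N, time in s.
With the tool pointing down it reaches from about 0.4 to 0.9 m from the base axis. Payload 5.6 kg.
Tool frame: the origin (TCP) lies midway between the tips of the shut fingers; the grasp point (between the pads) lies 19 mm behind it; z points along the fingers, y is the line along which they close (so a half turn about z gives the same grasp; the last joint's range is limited). The gripper opens to 92 mm and grips with 3 to 60 N. Pads are 20 mm wide; open, the fingers measure 128 mm over their backs; the gripper's body (75 mm by 189 mm) begins 69 mm behind the grasp point.
Start: joints at [-72.078, 26.786, -0.665, 91.828, 0.344, 61.387, -3.226], TCP at [0.226, 0.609, 0.215] pointing down, gripper open.
Joint ranges: [-144.91, 144.91], [-17.63, 115.5], [-89.93, 88.59], [15.96, 139.68], [-74.01, 254.01], [8.47, 105.57], [-167.45, 167.45]. Speed limits (degrees/s): [147.25, 147.25, 180, 180, 180, 180, 180].

## Interface

Orientations are given as [roll, pitch, yaw] about the fixed x, y, z axes, in that order (R = Rz(yaw) Ry(pitch) Rx(roll)).
In Python, from plant import robot, claw, monitor, optics, ticket, models gives the robot as it stands. Calls block until the motion is done:
- robot.movep(position, orientation): joint-space move of the TCP to a pose.
- robot.move_l(position, attitude=None, feed=0.15): straight line of the TCP; attitude=None keeps the orientation; feed is the mean speed in m/s.
- robot.move_j(angles): joint-space move.
- claw.command_gripper(opening): finger opening in m; the grip force is fixed at half the most; returns when the fingers have stopped.
- robot.pause(seconds).
- robot.ik(position, orientation): joint angles nearest the present ones, or None.
- monitor.read_state(): the state.
- optics.read_camera(name): name is "scene" or "top" or "wrist"; returns (picture, depth): 480x640x3 uint8, red, green, blue; 480x640 float32, m along the optical axis (not along the pixel's ray), 0 where there is no reading.
- optics.calibration(name): a dict with "fx", "fy", "cx", "cy" (pixels), "world_from_camera" (4x4, takes a point from camera to world coordinates). Camera axes: x right, y down, z forward; pixel columns grow to the right and rows downward; lengths in m; the calibration is good to about 2 mm. A picture is of the moment at which its call begins: read the wrist's pose just before it. calibration takes no time and is no camera call; for the wrist camera it gives the pose at the moment of the call.
A pose or a line that the arm cannot do raises robot.Unreachable and nothing moves.
- ticket.sign_off(): hands the job in; it is judged then, once.
Trained networks look in the newest picture that a camera, given by its name, has taken for a name from the list of things; names that differ only in an ending like _2 or _b are one class to them, and where a whole thing is asked for, a point or a joint stands for the part that bears it (a point fixed in the world has none). Each returns a list of dicts, best first, with "score" (0 to 1); they miss things now and then, are a little off and sometimes report something else, mostly with a low value. They report only what shows in the picture. A call takes as long as a camera call. They do not tell look-alikes from the thing itself.
- models.spot_in(label, camera): "rect" ([left, top, right, bottom] in pixels, round what is visible of it).
- models.cut_out(label, camera): "pixels" (480x640 bool, what is visible of it) and "rect" ([left, top, right, bottom] in pixels, round what is visible of it).
The state is a dict: "clock": time; "joint_positions": joint angles; "joint_velocities": joint speeds; "tau": joint torques, N m; "eef_pos": TCP position; "ee_rot": TCP orientation; "wrist_force": force on the tool from outside, world axes, zero at the start; "torque": the same for the moment, N m; "grip_width": finger opening in m; "finger_force": force on a finger pad.
Only numpy, scipy, OpenCV 4.12 (cv2) and the standard library are available. Lean on these libraries where they do the work, as an engineer would, in place of code of your own. Each camera call takes 0.05 s, during which the arm holds its last target. There are 200 camera calls.

## Task

Push the soap bar that stands on its long edge over towards the wooden fence so that it lies flat on the table, with the edge that was on top pointing at the fence. Then push it along the table until it lies snug in the corner of the L-shaped stop, flush against both the fence and the short end stop. Only push with the fingers: do not lift or carry the bar, and leave the other things where they are.

Things in the scene. Friction and masses are not known exactly. Their poses are not given: they have to be found in the camera images.
- bar: plain wrapped cream soap bar, loose, 0.1-0.2 kg, 81 mm long (own x) x 26 mm thick (own y) x 68 mm tall (own z, up at the start, when it stands on its long edge). Origin: centre of the narrow face it stands on at the start. Its thickness points roughly at the fence (within 12 degrees), its own +x end is then on the left. Pushed near its top it tips about its lower far edge rather than sliding
- bar_mid (a point): the centre of the soap bar (34 mm along its z from its origin); 34 mm above the table while it stands, 13 mm when it lies flat
- bar_top (a point): the centre of the bar's narrow face that is on top at the start (68 mm along its z); this face must end against the fence
- corner_stop: brown wooden L-shaped stop, fixed, 18 mm high, arms 20 mm thick. Origin: its inner corner at table height. Own x points away from the robot; the fence's inner face is the plane x = 0, from y = 0 to +170 mm. The short end stop is on the right: its inner face is the plane y = 0, from x = 0 back to -85 mm. The bar belongs in x < 0, y > 0; home, its centre is at x = -34, y = +40 mm
- triple: bystander: a banded stack of three wrapped soap bars, 84x71x80 mm, standing behind the fence; origin at the centre of its underside. Leave alone
- tape_roll: bystander: roll of packing tape lying flat, 108 mm across, 48 mm high, to the left of the fence; origin at the centre of its underside. Leave alone
- glue: bystander: standing glue stick, 27 mm diameter, 97 mm tall, behind the fence; origin at the centre of its underside. Leave alone
Things that resemble listed ones, but are neither listed nor needed, are in the scene too. What is shaped like the bar but turquoise is not meant. There is more than one size of the corner_stop; the one meant has the size given above.

How it is judged (in metres and radians):
On the way, in this order (a step that is already met when the one before it is completed fails the run):
1. the bar has been tipped and lies flat on the table (angle between bar's own z axis and vertical between 1.48 and 1.66 rad and height (world z) of bar_mid below 0.018 m), for 0.1 s.
2. then the bar has been pushed along the table, flush into the corner of the stop (all of step 1 and x of bar_top in the frame of corner_stop between -0.006 and 0.006 m and y of bar_mid in the frame of corner_stop between 0.034 and 0.047 m and angle between the z axis of bar and the x axis of corner_stop, either way round below 0.09 rad), for 0.2 s.
At the end, for the whole second after the job is handed in: the bar lies flat on the table (within 5 degrees), its former top face within 6 mm of the fence, its right end within about 6 mm of the end stop, square to the fence within 0.09 rad, and at rest (all of step 2 and linear speed of bar below 0.01 m/s); the robot touches nothing.
It fails at once if the bar is lifted off the table (height (world z) of bar_mid above 0.046 m or (angle between bar's own z axis and vertical above 1.35 rad and height (world z) of bar_mid above 0.029 m)).
It fails at once if a bystander is moved by more than 15 mm (distance of any of triple, tape_roll, glue from where it was at the start of the episode above 0.015 m).
It also fails if it takes over 64 s, if anything falls off the work surface, if the arm or the gripper's body presses on something with over 40 N, if the wrist force passes 120 N, or if a joint passes its speed limit or range.

## Working session

There is one attempt and no reset: what is moved stays moved. The work goes in short steps, each a Python script; the robot and the scene stay as the last script left them, time stands still between calls to the robot, and variables do not carry over. Pictures are saved under pics/ and viewed, at most 10 in all, crops included, and the job is handed in when it is done.

```bash
ls; mkdir -p pics; python3 - <<'E'
from plant import robot, claw, monitor, optics, ticket, models
import cv2, numpy as np
s=monitor.read_state(); print(s['clock'],s['eef_pos'],s['ee_rot'],s['grip_width'])
for c in ['top','scene']:
    p,d=optics.read_camera(c); cv2.imwrite(f'pics/{c}0.png',p[:,:,::-1]); np.savez(f'{c}0.npz',p=p,d=d,**{k:v for k,v in optics.calibration(c).items()})
    for l in ['bar','corner_stop','triple','tape_roll','glue']:
        print(c,l,[(round(r['score'],2),np.round(r['rect']).tolist()) for r in models.spot_in(l,c)])
    print(optics.calibration(c))
E
```

```text
pics
0.0 [0.22628022 0.60871569 0.21364399] [-1.79898442e+02  7.68064142e-03  1.59611567e+02] 0.09216783832680653
top bar [(0.7, [309.0, 306.0, 351.0, 336.0]), (0.67, [252.0, 280.0, 296.0, 297.0])]
top corner_stop [(0.95, [151.0, 291.0, 210.0, 346.0]), (0.94, [421.0, 172.0, 479.0, 229.0])]
top triple [(0.89, [313.0, 165.0, 351.0, 216.0]), (0.74, [160.0, 179.0, 220.0, 237.0])]
top tape_roll [(0.83, [161.0, 180.0, 221.0, 237.0])]
top glue [(0.82, [257.0, 180.0, 274.0, 207.0])]
{'fx': 451.31989567448903, 'fy': 451.31989567448903, 'cx': 319.64639269145323, 'cy': 239.46069473093155, 'world_from_camera': array([[-1.38197706e-02, -9.87350617e-01,  1.57948641e-01,
         4.85493147e-01],
       [-9.99904412e-01,  1.37135483e-02, -1.76240336e-03,
         1.27408902e-01],
       [-4.25926261e-04, -1.57957898e-01, -9.87445756e-01,
         9.41134762e-01],
       [ 0.00000000e+00,  0.00000000e+00,  0.00000000e+00,
         1.00000000e+00]])}
scene bar [(0.94, [242.0, 219.0, 268.0, 274.0]), (0.79, [226.0, 260.0, 272.0, 308.0])]
scene corner_stop [(0.86, [286.0, 220.0, 335.0, 285.0]), (0.83, [423.0, 307.0, 469.0, 366.0]), (0.75, [181.0, 197.0, 215.0, 235.0])]
scene triple [(0.63, [346.0, 222.0, 397.0, 275.0])]
scene tape_roll [(0.83, [270.0, 172.0, 310.0, 213.0])]
scene glue [(0.84, [323.0, 190.0, 340.0, 231.0])]
{'fx': 556.5629404674708, 'fy': 556.5629404674708, 'cx': 312.76159428483146, 'cy': 243.44136342220153, 'world_from_camera': array([[ 0.8712285 , -0.2663945 ,  0.41230434,  0.16516689],
       [-0.4904886 , -0.50586795,  0.70959041, -0.64512632],
       [ 0.01954057, -0.82044597, -0.57139004,  0.68901898],
       [ 0.        ,  0.        ,  0.        ,  1.        ]])}
```

```bash
python3 - <<'E'
import cv2
im=cv2.imread('pics/top0.png')[150:360,140:490]; cv2.imwrite('pics/top0c.png',cv2.resize(im,None,fx=2.28,fy=2.28,interpolation=cv2.INTER_CUBIC))
E
```

```text
(no output)
```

View pics/top0c.png

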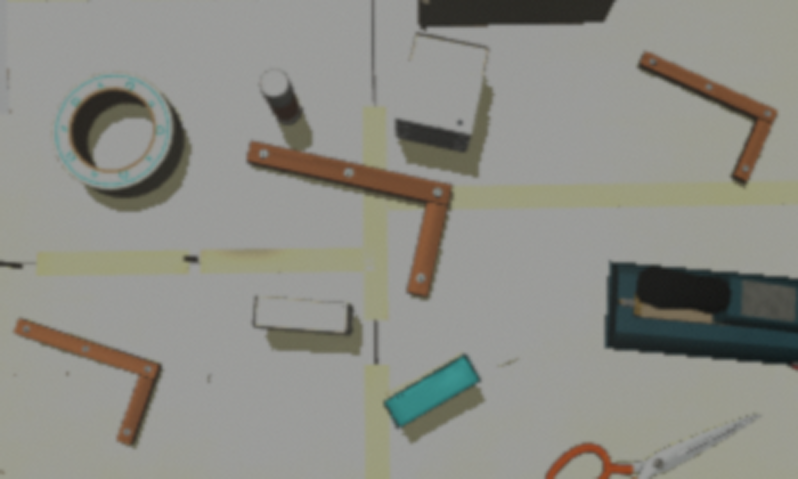

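View pics/scene0.png

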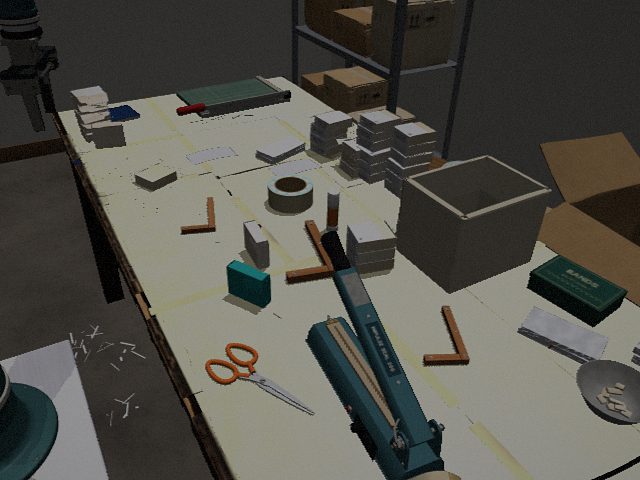

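The picture shows three brown L stops, in crop pixels at (87,380), (350,220) and (710,115). The middle one is clearly the largest and matches the 190x105 mm outer size; the glue and triple stand behind it and the tape is to its left. Two bar shapes show: white at (302,315), full picture (274,288), and turquoise at (432,390), which is excluded. Next I'll measure the middle stop and the white bar.

```bash
cat > h.py <<'E'
import numpy as np, cv2
from scipy.optimize import minimize
def cloud(d,c):
    v,u=np.mgrid[:480,:640]; T=c['world_from_camera']
    P=np.stack([(u-c['cx'])/c['fx']*d,(v-c['cy'])/c['fy']*d,d],-1)
    return P@T[:3,:3].T+T[:3,3]
def proj(P,c):
    T=c['world_from_camera']; q=(np.asarray(P)-T[:3,3])@T[:3,:3]
    return np.c_[q[:,0]/q[:,2]*c['fx']+c['cx'],q[:,1]/q[:,2]*c['fy']+c['cy']]
S=6
def sil(boxes,pose,c,org,shape):
    x,y,a=pose; R=np.array([[np.cos(a),-np.sin(a)],[np.sin(a),np.cos(a)]])
    m=np.zeros((shape[0]*S,shape[1]*S),np.uint8)
    for (x0,x1,y0,y1,h) in boxes:
        B=np.array([[X,Y] for X in(x0,x1) for Y in(y0,y1)])@R.T+[x,y]
        P=np.r_[np.c_[B,np.zeros(4)],np.c_[B,np.full(4,h)]]
        q=(proj(P,c)-org+.5)*S
        cv2.fillConvexPoly(m,cv2.convexHull(q.astype(np.float32)).round().astype(np.int32),1)
    return cv2.resize(m.astype(np.float32),shape[::-1],interpolation=cv2.INTER_AREA)
def fit(mask,boxes,p0,c,pad=12):
    v,u=np.nonzero(mask); o=np.array([max(u.min()-pad,0),max(v.min()-pad,0)])
    M=mask[o[1]:v.max()+pad,o[0]:u.max()+pad].astype(np.float32)
    f=lambda p: np.abs(sil(boxes,p,c,o,M.shape)-M).sum()/M.sum()
    best=None; p=np.array(p0,float)
    for k in (1,.4,.15):
        r=minimize(f,p,method='Nelder-Mead',options=dict(initial_simplex=p+k*np.array([[0,0,0],[.015,0,0],[0,.015,0],[0,0,.12]]),xatol=1e-5,fatol=1e-5)); p=r.x
    return p,r.fun
STOP=[(0,.02,-.02,.17,.018),(-.085,0,-.02,0,.018)]
STAND=[(-.0405,.0405,-.013,.013,.068)]
FLAT=[(-.0405,.0405,-.034,.034,.026)]
def brown(p):
    h=cv2.cvtColor(p,cv2.COLOR_RGB2HSV); return (h[...,1]>110)&((h[...,0]<18)|(h[...,0]>172))&(h[...,2]>40)
E
python3 - <<'E'
from h import *
z=np.load('top0.npz'); p,d=z['p'],z['d']; c={k:z[k] for k in('fx','fy','cx','cy','world_from_camera')}
W=cloud(d,c)
m=np.zeros((480,640),bool); m[205:285,242:345]=1; m&=brown(p)
n,l,st,_=cv2.connectedComponentsWithStats(m.astype(np.uint8)); m=l==1+st[1:,4].argmax()
print('stop px',m.sum(), 'z',np.percentile(W[m][:,2],[5,50,95]))
ic=proj([[0,0,0]],c)
w=W[233,333]; print(w)
print('stop',fit(m,STOP,[w[0]-.02,w[1]+.02,-.2],c))
b=np.zeros_like(m); b[270:305,240:305]=1; b&=(d>0)
print('tab',np.median(W[300:330,240:300,2]))
t=b&(W[...,2]>.055); q=W[t]; r=cv2.minAreaRect((q[:,:2]*1000).astype(np.float32)); print('top',t.sum(),np.median(q,0),r)
b&=W[...,2]>.012
med=np.median(q,0)
print('bar',fit(b,STAND,[med[0],med[1],np.pi/2],c), b.sum())
E
```

```text
stop px 1017 z [0.01540451 0.01810785 0.02094272]
[0.64626176 0.09786886 0.01851985]
stop (array([ 0.63651897,  0.11152747, -0.23537432]), np.float64(0.36785751581192017))
tab 0.0008199817366268958
top 556 [0.53207687 0.22075467 0.06703504] ((532.6239013671875, 220.03907775878906), (81.01996612548828, 25.81161117553711), 84.4183578491211)
bar (array([0.53287275, 0.22042624, 1.47475569]), np.float64(0.07564032077789307)) 603
```

```bash
python3 - <<'E'
from h import *
z=np.load('top0.npz'); p,d=z['p'],z['d']; c={k:z[k] for k in('fx','fy','cx','cy','world_from_camera')}
W=cloud(d,c)
r=np.zeros((480,640),bool); r[205:285,242:345]=1; r&=~((W[...,2]>.03))
hz=W[...,2]-.0005
h=cv2.cvtColor(p,cv2.COLOR_RGB2HSV)
for nm,m in [('hgt',r&(hz>.009)&(d>0)),('col',r&(h[...,1]>80)&((h[...,0]<22)|(h[...,0]>165)))]:
    n,l,st,_=cv2.connectedComponentsWithStats(m.astype(np.uint8)); m=l==1+st[1:,4].argmax()
    for a in(-.2,-.3): print(nm,m.sum(),fit(m,STOP,[.632,.115,a],c))
    u=m
    cv2.imwrite(f'pics/{nm}.png',cv2.resize(np.uint8(m[195:295,235:355])*255,None,fx=4,fy=4))
E
```

```text
hgt 1296 (array([ 0.63724411,  0.11136273, -0.23783484]), np.float64(0.08976337313652039))
hgt 1296 (array([ 0.63744266,  0.11150536, -0.23354105]), np.float64(0.08999913930892944))
col 1183 (array([ 0.63720311,  0.11052625, -0.23555144]), np.float64(0.18770547211170197))
col 1183 (array([ 0.63723331,  0.11064259, -0.23786571]), np.float64(0.1869305819272995))
```

```bash
python3 - <<'E'
from h import *
z=np.load('top0.npz'); p=z['p'][:,:,::-1]; c={k:z[k] for k in('fx','fy','cx','cy','world_from_camera')}
im=cv2.resize(p[195:345,235:365],None,fx=4,fy=4,interpolation=cv2.INTER_CUBIC)
def dr(boxes,pose,col):
    a=pose[2];R=np.array([[np.cos(a),-np.sin(a)],[np.sin(a),np.cos(a)]])
    for x0,x1,y0,y1,h in boxes:
        B=np.array([[x0,y0],[x1,y0],[x1,y1],[x0,y1]])@R.T+pose[:2]
        q=(proj(np.c_[B,np.full(4,h)],c)-[235,195]+.5)*4
        cv2.polylines(im,[q.round().astype(np.int32)],1,col,1)
dr(STOP,[.6372,.1112,-.237],(0,255,0)); dr(STAND,[.5327,.2203,1.4745],(255,0,0))
cv2.imwrite('pics/ov.png',im)
W=cloud(z['d'],c); print('turq',W[308:334,312:348].reshape(-1,3)[W[308:334,312:348,2].ravel()>.05].mean(0),'glue',W[184,261],W[190,268])
E
```

```text
turq [0.4682225  0.10930464 0.07700542] glue [0.7305198  0.23767103 0.09730184] [0.72629834 0.22738609 0.06862367]
```

View pics/ov.png

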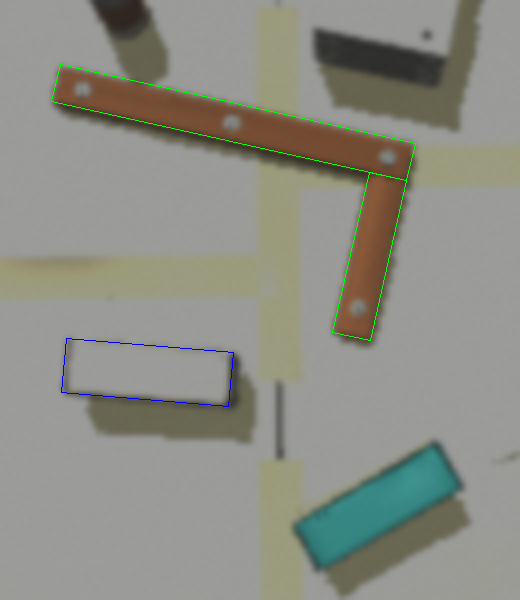

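The overlay confirms both: the green outline (corner at crop 408,180) fits the large stop exactly, and the blue outline fits the white bar at (148,372). Turquoise at (378,505) is not meant. Tipping now.

```bash
cat >> h.py <<'E'
A=-.237; SO=np.array([.6372,.1112]); RS=np.array([[np.cos(A),-np.sin(A)],[np.sin(A),np.cos(A)]])
s2w=lambda x,y,z:np.r_[SO+RS@[x,y],z].tolist()
w2s=lambda p:(np.asarray(p)[:2]-SO)@RS
YAW=np.degrees(A)+180
def look(optics,name):
    p,d=optics.read_camera('top'); c=optics.calibration('top'); cv2.imwrite(f'pics/{name}.png',p[195:345,235:365,::-1].repeat(4,0).repeat(4,1))
    W=cloud(d,c); s=(W[...,:2]-SO)@RS
    m=(s[...,0]>-.2)&(s[...,0]<-.002)&(s[...,1]>.002)&(s[...,1]<.19)&(d>0)
    top=m&(W[...,2]>.021)&(W[...,2]<.033)
    n,l,st,_=cv2.connectedComponentsWithStats(top.astype(np.uint8)); top=l==1+st[1:,4].argmax()
    q=W[top]; r=cv2.minAreaRect((((q[:,:2]-SO)@RS)*1000).astype(np.float32)); 
    print('maxz',W[m][:,2].max(),'medz',np.median(q[:,2]),'rect stop frame',np.round(r[0],1),np.round(r[1],1),round(r[2],1))
    pose,e=fit(top,[(-.0405,.0405,-.034,.034,.026)],[*np.median(q[:,:2],0),A+np.pi/2],c)
    print('fit stop frame',np.round(w2s(pose[:2])*1000,1),'yaw err deg',np.degrees(pose[2]-A)-90,e)
E
python3 - <<'E'
from h import *
from plant import robot, claw, monitor, optics
b=np.array([.5327,.2203]); a=1.4745-np.pi/2; d=np.array([np.cos(a),np.sin(a)])
claw.command_gripper(.04)
rpy=[180,0,np.degrees(a)+180]
P=lambda k,z:np.r_[b+d*k,z].tolist()
robot.movep(P(-.05,.17),rpy)
robot.move_l(P(-.05,.056),feed=.1)
print(monitor.read_state()['clock'],monitor.read_state()['wrist_force'])
robot.move_l(P(-.023+.042,.056),feed=.04)
s=monitor.read_state();print(s['clock'],s['eef_pos'],s['wrist_force'])
robot.pause(.3)
robot.move_l(P(-.06,.10),feed=.15)
robot.move_l(P(-.12,.2),feed=.15)
look(optics,'tip'); print(monitor.read_state()['clock'])
E
```

```text
4.475 [-0.03649973 -0.61536585  0.23418937]
6.35 [0.55140655 0.21853715 0.05600172] [-0.56995563  0.14262821 -0.39616132]
maxz 0.5666326057228736 medz 0.026346950765175903 rect stop frame [-78.3  88.5] [66.3 81. ] 8.4
fit stop frame [-77.6  89.5] yaw err deg 9.550242339361958 0.1034490317106247
8.375
```

View pics/tip.png

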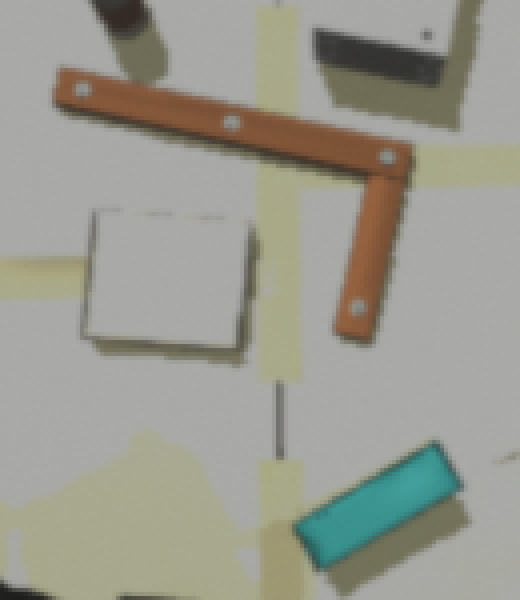

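The bar lies flat at crop (165,280), turned about 8° from the fence. Next: square it against the fence with two fingertips, slide it to the end stop, then press it to the fence again.

```bash
cat >> h.py <<'E'
def press(robot,monitor,frm,to,z,thr=5,step=.0015,feed=.03):
    """advance from frm to to (stop frame xy) until contact force along the motion exceeds thr"""
    frm,to=np.array(frm),np.array(to); u=(to-frm)/np.linalg.norm(to-frm); uw=RS@u
    f0=monitor.read_state()['wrist_force'][:2]
    for k in np.arange(step,np.linalg.norm(to-frm)+1e-9,step):
        robot.move_l(s2w(*(frm+u*k),z),feed=feed)
        f=-(monitor.read_state()['wrist_force'][:2]-f0)@uw
        if f>thr: break
    s=monitor.read_state(); print('press end',np.round(w2s(s['eef_pos'])*1000,1),'f',f.round(2),'t',s['clock'])
E
python3 - <<'E'
from h import *
from plant import robot, claw, monitor, optics
z=.012; rpy=[180,0,YAW]
claw.command_gripper(.03)
robot.movep(s2w(-.15,.087,.08),rpy)
robot.move_l(s2w(-.15,.087,z),feed=.1)
robot.move_l(s2w(-.085,.087,z),feed=.05)
press(robot,monitor,(-.085,.087),(-.074,.087),z)
robot.move_l(s2w(-.11,.087,z),feed=.1); robot.move_l(s2w(-.16,.087,.15),feed=.2)
look(optics,'A'); print(monitor.read_state()['clock'])
E
```

```text
press end [-79.3  86.9] f 8.66 t 13.1833
maxz 0.5873651078453215 medz 0.026363034893858273 rect stop frame [-35.   83.1] [80.9 66. ] 89.9
fit stop frame [-34.4  83.7] yaw err deg -0.971423256174333 0.11682475358247757
14.6083
```

```bash
python3 - <<'E'
from h import *
from plant import robot, claw, monitor, optics
z=.012; rpy=[180,0,YAW]
claw.command_gripper(0)
robot.move_l(s2w(-.12,.165,.10),feed=.2)
robot.move_l(s2w(-.031,.165,.07),feed=.2)
robot.move_l(s2w(-.031,.165,z),feed=.1)
robot.move_l(s2w(-.031,.108,z),feed=.04)
press(robot,monitor,(-.031,.108),(-.031,.090),z)
robot.move_l(s2w(-.031,.13,z),feed=.1); robot.move_l(s2w(-.04,.13,.08),feed=.2)
claw.command_gripper(.03)
robot.move_l(s2w(-.125,.042,.08),feed=.2)
robot.move_l(s2w(-.125,.042,z),feed=.1)
robot.move_l(s2w(-.086,.042,z),feed=.06)
press(robot,monitor,(-.086,.042),(-.074,.042),z)
robot.move_l(s2w(-.11,.042,z),feed=.1); robot.move_l(s2w(-.16,.05,.15),feed=.2)
look(optics,'B'); print(monitor.read_state()['clock'])
E
```

```text
press end [-31.5  93.9] f 7.01 t 21.5167
press end [-79.2  41.9] f 7.37 t 27.0333
maxz 0.586308389152715 medz 0.026202213257911944 rect stop frame [-35.   41.3] [78.5 65.7] 89.8
fit stop frame [-32.9  42.1] yaw err deg 0.8035603824720852 0.13963398337364197
28.45
```

View pics/B.png

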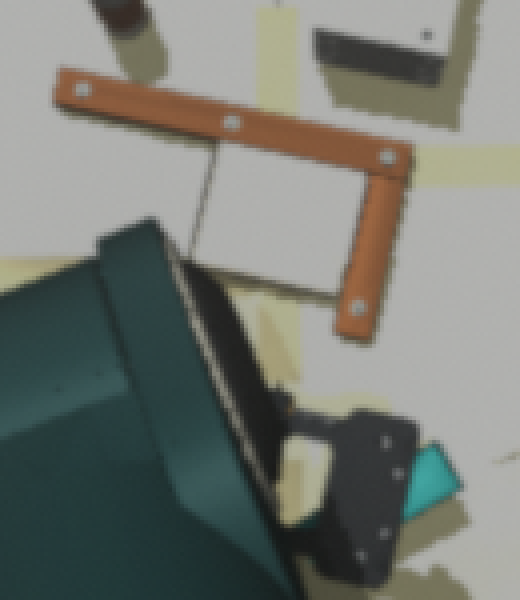

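The bar is seated in the corner, at crop (275,220). It is square within 1°, its centre is at about (-34,+41) mm, and both presses ended in firm contact. The arm is clear of everything.

```bash
python3 - <<'E'
from plant import robot, ticket
robot.pause(.3); print(ticket.sign_off())
E
```

```text
the job is handed in; nothing more can be done
None
```

The soap bar was tipped towards the fence and pushed flat into the corner of the L-stop, square within about 1° at roughly (-34, +41) mm; I handed the job in at about 29 s, and no verdict came back.

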